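# Put the orange-capped tubes away in the dry cabinet and bolt it

### The job

Put the blue rack of orange-capped tubes away in the dry cabinet: let the drop-front door right down, load the rack over it so that it stands upright and wholly inside, swing the door up shut, and push the bolt fully home in its keeper. Set the rack down rather than dropping it, never tip it, and leave the other things on the bench and the two jars in the cabinet where they are.

Things in the scene. Friction and masses are not known exactly. Their poses are not given: they have to be found in the camera images.
- cabinet: Clear-sided bench dry cabinet, aluminium frame, grey base, fixed; 350 wide (y), 233 high (clear roof). Origin: centre of underside on the bench. Its +x runs from the door side to the back, +y to the left seen from the robot. In its frame the opening lies at x -110 mm, y -145 to 145, z 75 to 221; posts 25 mm wide beside the door at y +-150 to +-175, x -122 to -100. Inside it reaches to x +100.
- chamber_floor (a point): Point on the chamber floor, middle of its front part, at (-70, 0, 75) mm in the cabinet's frame. The rack's origin belongs about here, its long side along the cabinet's y.
- door (a joint): Angle of the white drop-front door (rad): 0 shut and upright, pi/2 down and level on its stop. Starts ajar, 0.08 to 0.5. Panel 296 wide, 145 tall, 12 thick, 0.35 kg, hinged along its lower edge; no latch or spring. Friction 0.28 N m: it stays where left below about 0.7 rad; further down it may sink slowly (damped) to the stop. Swinging it up takes about 4 N at the handle.
- door_hinge (a point): Middle of the door's hinge line, at (-110, 0, 76.5) mm in the cabinet's frame; the line runs along the cabinet's y. Shut, the door's inner face is at x -110 mm, its outer face at -122. Fully down, the inner face is a shelf at z 76.5 mm, 1.5 mm above the chamber floor, reaching out to x -255.
- door_handle (a point): Middle of the bar of the steel bow handle on the door's top edge: round bar 10 mm thick along the cabinet's y, 90 mm long, on two 10 mm legs, lying in the plane of the panel (6 mm from either face) 36 mm beyond the edge, so 181 mm from the hinge line; the gap under the bar is 31 mm. Moves with the door; shut, it is at (-116, 0, 257.5) mm in the cabinet's frame; down, at (-291, 0, 70.5).
- bolt (a joint): Travel of the steel bolt (m): 0 drawn back, 0.034 fully home at its stop, 18 mm deep in the keeper. Starts 0 to 0.006. It slides to the cabinet's +y on the door's outer face, 123.5 mm above the hinge line; friction 2 N. Rod 10 mm thick; keeper 3 mm wider each way: the bolt enters only with the door shut (within 0.02 rad), and if more than 14 mm out it keeps the door from shutting.
- bolt_knob (a point): Centre of the bolt's red knob, 16 mm in diameter, 13 long, axis square to the door, 36.5 mm in front of the outer face, on a 9 mm stalk; moves with bolt and door. Bolt drawn, door shut: at (-158.5, 70, 200) mm in the cabinet's frame. Guide straps at y 38 to 52 and 120 to 134 mm stand only 18 mm off the door: room for a finger in front of them.
- keeper_mid (a point): Centre of the opening of the steel keeper on the left front post, at (-132, 163, 200) mm in the cabinet's frame; the keeper stands 21 mm off the post. The bolt's axis meets it when the door is shut.
- rack_orange: Blue tube rack with 18 orange caps: a solid block 55 (its x) x 112 (its y) x 42 high, caps to 52 mm; 0.22 kg (varies). Origin: centre of its underside; z up. It stands on the bench left or right of the cabinet's front, yaw within 0.4 rad of square.
- rack_green: White tube rack with green caps, same size and origin, on the other side: leave it alone.
- amber_jar_a: Amber jar 42 diameter x 75 high, standing inside the cabinet on the left, 79 mm or more left of its middle line and at x -51 mm or deeper; origin: centre of its underside. Leave standing.
- amber_jar_b: The same jar on the right, likewise 79 mm or more from the middle line. Leave standing.
- tip_box: Blue pipette-tip box 80 x 118 x 69 high on the left of the bench; leave alone.
- wash_bottle: White bottle 62 diameter x 145 high on the right of the bench; leave alone.
- marker_red: Red marker 130 long, 13 thick, lying on the left; leave alone.
- marker_black: White marker with black cap, 130 long, 13 thick, lying on the right; leave alone.
Mind the look-alikes: they are no part of the job. What is shaped like the rack_orange but black is not meant.

How it is judged:
By the outcome, as a careful person would: the job done as asked, in the order asked, and still so for the second after the job is handed in, with the robot touching nothing.
It also fails if it takes over 72 s, if anything falls off the work surface, if the arm or the gripper's body presses on something with over 40 N, if the wrist force passes 120 N, or if a joint passes its speed limit or range.

### The arm

A 6-joint arm with a two-finger parallel gripper is mounted at the origin on the work surface. World frame = base frame: x ahead of the robot, y to its left, z up, the work surface at z = 0. Lengths are in m, angles in degrees, forces in N, time in s.
With the tool pointing down it reaches from about 0.25 to 0.725 m from the base axis. Payload 9.7 kg.
Tool frame: the origin (TCP) lies between the finger pads; the fingertips stand bot.tcp_to_tips ahead of it and the grasp point (between the pads) lies 2 mm behind it (bot.tcp_to_tips is the distance from the TCP to the fingertips, in m); z points along the fingers, y is the line along which they close (so a half turn about z gives the same grasp; the last joint's range is limited). The gripper opens to 85 mm and grips with 20 to 120 N. Pads are 22 mm wide; open, the fingers measure 114 mm over their backs; the gripper's body (76 mm by 85 mm) begins 54 mm behind the grasp point. The pads swing forward as they close: fully open they stand 13 mm farther back than shut.
Start: joints at [-68.182, 4.979, 10.078, 95.1, 0, 90], TCP at [0.204, -0.511, 0.248] pointing down, gripper open.
Joint ranges: [-179.16, 179.16], [-48.56, 103.87], [-65.8, 70.77], [-126.05, 130.52], [-82.76, 87.17], [-180, 180]. Speed limits (degrees/s): [127.2, 127.2, 147.25, 180, 180, 180].

### API

Orientations are given as [roll, pitch, yaw] about the fixed x, y, z axes, in that order (R = Rz(yaw) Ry(pitch) Rx(roll)).
In Python, from workcell import sensors, camera, camera_params, bot gives the robot as it stands.
- The arm moves only by the tool apply_moves, never from a script. Its argument "motion" is a list of rows, each an object with "jaw": the opening, from -1 (shut) to 1 (fully open); "xyz": the shift along the tool's x, y, z in mm, a list of three; "twist": the turn about the tool's z in rad. A call has 1 to 5 rows; each row is the pose to reach, as a shift and turn from the pose commanded when the call began, along the tool's axes at that moment; what a row does not reach only later rows make up. A row lasts 1/8 s, in which the tool goes at most 62.5 mm and 10.7 degrees, less where a joint would pass 70% of its speed; a pose out of reach is approached as far as the arm can. A call with a gripper value outside its range is refused whole. The fingers move at their own pace and stop on an object; "grip_force" is the grip in N (left out, the last holds). Time passes only in rows, so rows that repeat a pose let the fingers close. It gives the time, the measured TCP pose, the force, the opening and the grip force at its end, in the units of the state.
- sensors.get_obs(): the state, without advancing time (a new reading comes with each control period).
- camera(name): name is "scene" or "top" or "wrist"; returns (picture, depth): 480x640x3 uint8, red, green, blue; 480x640 float32, m along the optical axis (not along the pixel's ray), 0 where there is no reading.
- camera_params(name): a dict with "mtx" (3x3 intrinsics, pixels), "rvec" (rotation vector, rad) and "tvec" (3), from world to camera coordinates, as OpenCV has them. Camera axes: x right, y down, z forward; pixel columns grow to the right and rows downward; lengths in m; the calibration is good to about 2 mm. A picture is of the moment at which its call begins: read the wrist's pose just before it. camera_params takes no time and is no camera call; for the wrist camera it gives the pose at the moment of the call.
- bot.job_done(): hands the job in; it is judged then, once.
The state is a dict: "time": time; "q": joint angles; "qd": joint speeds; "joint_efforts": joint torques, N m; "ee_pos": TCP position; "tcp_rot": TCP orientation; "wrist_force": force on the tool from outside, world axes, zero at the start; "torque": the same for the moment, N m; "opening": finger opening in m; "grasp_force": force on a finger pad.
Only numpy, scipy, OpenCV 4.12 (cv2) and the standard library are available. Lean on these libraries where they do the work, as an engineer would, in place of code of your own. Each camera call takes 0.05 s, during which the arm holds its last target. There are 200 camera calls.

## Working session

There is one attempt and no reset: what is moved stays moved. The work goes in short steps, Python scripts to look and compute and a tool call to move; the robot and the scene stay as the last step left them, time stands still between calls to the robot, and variables do not carry over. Pictures are saved under pics/ and viewed, at most 10 in all, crops included, and the job is handed in when it is done.

Besides the shell and the picture viewer there is one more tool, called after "Request:" as name(argument=value, ...) on one line, values as JSON. apply_moves: Moves the arm, as the interface text tells. Its arguments: {"type":"object","properties":{"motion":{"type":"array","items":{"type":"object","properties":{"jaw":{"type":"number"},"xyz":{"type":"array","items":{"type":"number"}},"twist":{"type":"number"}}}},"grip_force":{"type":"number"}},"required":["motion"]}

```bash
ls; mkdir -p pics; python3 - <<'E'
from workcell import sensors,camera,camera_params,bot
import cv2,numpy as np
o=sensors.get_obs();print(o,bot.tcp_to_tips)
for n in ("scene","top"):
    im,d=camera(n);p=camera_params(n);R=cv2.Rodrigues(np.array(p["rvec"]))[0]
    print(n,p["mtx"],(-R.T@np.array(p["tvec"]).ravel()),R)
    cv2.imwrite(f"pics/{n}0.png",im[:,:,::-1]);np.savez(f"{n}0.npz",im=im,d=d)
E
```

```text
pics
{'time': 0.0, 'q': array([-6.81812003e+01,  5.01094950e+00,  1.00334265e+01,  9.50970773e+01,
       -2.42501429e-03,  9.00008390e+01]), 'qd': array([ 0.03210516, -0.00636646,  0.08585669,  0.08439714, -0.06515279,
        0.03398685]), 'joint_efforts': array([ 3.10626899e-05, -5.20400906e+01,  4.64795709e+01,  1.66955462e-02,
       -6.55769804e-05, -9.64848510e-06]), 'ee_pos': array([ 0.20433681, -0.51042323,  0.24757527]), 'tcp_rot': array([-1.79925400e+02,  2.42610466e-03,  2.18179638e+01]), 'wrist_force': array([ 0.25163546, -0.32493743, -0.97269306]), 'torque': array([0.04417633, 0.02052346, 0.02617289]), 'grasp_force': 0.0, 'opening': 0.08537509648204758} 0.017
scene [[601.63916073   0.         322.50290859]
 [  0.         601.63916073 234.22708608]
 [  0.           0.           1.        ]] [ 0.16714613 -0.38494825  1.77695662] [[ 0.70291266 -0.71126213  0.00446846]
 [-0.67146061 -0.6656246  -0.32570623]
 [ 0.23463682  0.22594264 -0.94546046]]
top [[580.32981527   0.         329.75437895]
 [  0.         580.32981527 251.31644789]
 [  0.           0.           1.        ]] [0.42633491 0.00341562 1.60327548] [[-0.02127558 -0.99975988  0.00524722]
 [-0.99503843  0.02066432 -0.0973217 ]
 [ 0.0971899  -0.00729176 -0.99523914]]
```

View pics/top0.png

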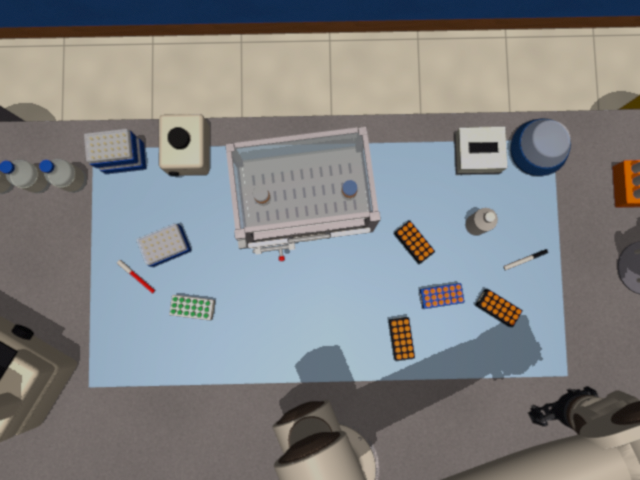

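View pics/scene0.png

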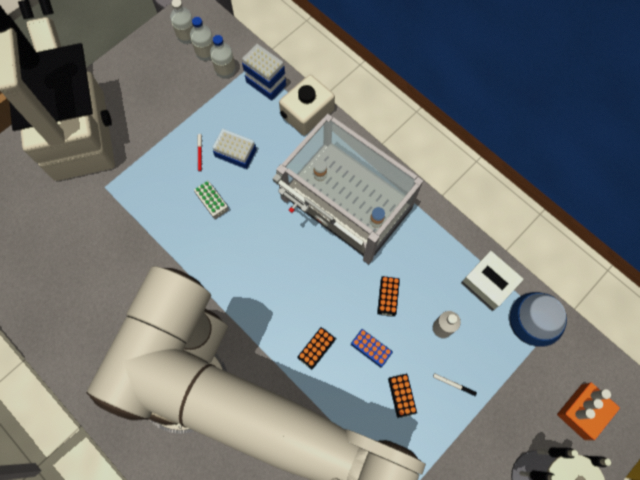

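Four racks have orange caps in the top view: black ones at (414,242), (500,307) and (401,338), and one with a blue body at (441,295). The blue one fits the description. I'll confirm it in an enlarged crop and measure its position.

```bash
cat > h.py <<'E'
import numpy as np,cv2
from workcell import camera_params
def cam(n):
    p=camera_params(n);R=cv2.Rodrigues(np.array(p["rvec"]))[0];return np.array(p["mtx"]),R,np.array(p["tvec"]).ravel()
def cloud(n,d,P=None):
    K,R,t=P or cam(n);v,u=np.mgrid[:480,:640]
    X=np.stack([(u-K[0,2])/K[0,0]*d,(v-K[1,2])/K[1,1]*d,d],-1)
    W=(X-t)@R; W[d<=0]=np.nan; return W
def ray(n,u,v,z,P=None):
    K,R,t=P or cam(n);r=R.T@np.array([(u-K[0,2])/K[0,0],(v-K[1,2])/K[1,1],1]);c=-R.T@t
    return c+r*(z-c[2])/r[2]
E
python3 - <<'E'
from h import *
for n in("top","scene"):
    f=np.load(n+"0.npz");im,d=f["im"],f["d"];W=cloud(n,d);z=W[...,2]
    hsv=cv2.cvtColor(im,cv2.COLOR_RGB2HSV)
    u,v=(441,295) if n=="top" else (372,347)
    m=((z>0.025)&(z<0.07)).astype(np.uint8)
    k,l,s,c=cv2.connectedComponentsWithStats(m)
    i=l[v,u];P=W[l==i];print(n,"rack n",len(P),"zpct",np.percentile(P[:,2],[5,50,95]))
    P2=P[P[:,2]>0.034]
    r=cv2.minAreaRect((P2[:,:2]*1000).astype(np.float32));print(r,P2.mean(0))
    m=(z>0.215)&(z<0.245)&(W[...,0]>0.3)&(W[...,0]<0.9)&(abs(W[...,1])<0.45)
    k,l,s,c=cv2.connectedComponentsWithStats(m.astype(np.uint8));
    for j in range(1,k):
        if s[j,4]>60:
            Q=W[l==j];print("cab",s[j],cv2.minAreaRect((Q[:,:2]*1000).astype(np.float32)),np.percentile(Q[:,2],[5,50,95]))
    ys,xs=np.where(m);vis=im.copy();vis[m]=(255,0,0)
    x0,y0=(215,115) if n=="top" else (260,100)
    if n=="top": a=cv2.resize(im[110:360,220:540],None,fx=2.4,fy=2.4,interpolation=cv2.INTER_CUBIC);cv2.imwrite("pics/c_top.png",a[:,:,::-1])
    red=cv2.inRange(hsv,(0,150,120),(5,255,255))|cv2.inRange(hsv,(174,150,120),(180,255,255))
    k,l,s,c=cv2.connectedComponentsWithStats(red)
    for j in range(1,k):
        if s[j,4]>8: print("red",s[j],c[j],np.nanmedian(W[l==j],0))
E
```

```text
top rack n 865 zpct [0.03679052 0.04565661 0.05635578]
((453.08319091796875, -306.6263122558594), (54.78724670410156, 114.16831970214844), 7.444993019104004) [ 0.45286683 -0.30506075  0.04655715]
cab [  225   127   155   113 13056] ((729.7659912109375, 58.48638916015625), (235.7864227294922, 349.1578063964844), 6.608007907867432) [0.22619791 0.23120326 0.23614075]
cab [318 228  52  10 187] ((605.498046875, -41.23345947265625), (13.324054718017578, 123.46007537841797), 5.501733779907227) [0.21596504 0.21930917 0.22399436]
cab [248 235  59  13 213] ((587.8114013671875, 119.07147216796875), (14.043627738952637, 141.4381561279297), 6.281946182250977) [0.21550232 0.21951095 0.22445476]
red [279 256   5   5  16] [281.3125 257.875 ] [0.54998088 0.11178624 0.19634572]
red [130 271  24  21  99] [141.71717172 281.32323232] [0.51032717 0.50726427 0.01303461]
scene rack n 774 zpct [0.03313282 0.04309576 0.05439535]
((453.0760192871094, -310.66156005859375), (56.026187896728516, 113.7450942993164), 6.8874688148498535) [ 0.45213999 -0.31104483  0.0443807 ]
cab [ 276  114  147  130 8945] ((729.923095703125, 55.789215087890625), (240.79379272460938, 350.82855224609375), 6.866501331329346) [0.22209133 0.22844248 0.23470732]
cab [281 181  28  25  88] ((585.991455078125, 130.43089294433594), (13.358987808227539, 105.39631652832031), 5.54735803604126) [0.21542095 0.21739092 0.2222882 ]
cab [325 217  29  21  90] ((602.5327758789062, -29.309852600097656), (14.401293754577637, 96.27672576904297), 6.712458610534668) [0.21538234 0.21818474 0.22617155]
red [198 147   3  23  67] [199.02985075 158.        ] [0.50998694 0.50811955 0.00918496]
red [290 208   4   4  12] [291.33333333 209.5       ] [0.55061796 0.10671697 0.19425351]
```

View pics/c_top.png

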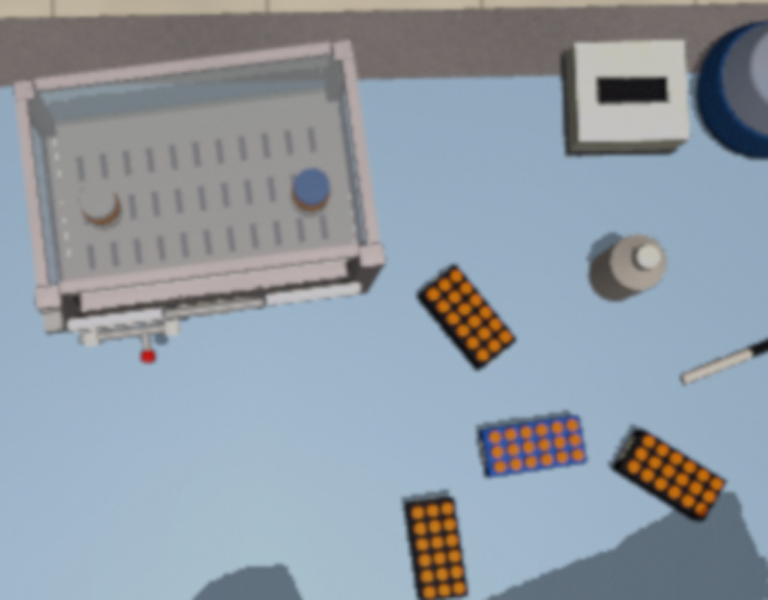

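The crop shows the blue-bodied rack with orange caps at full-image pixel (441,295). The other three orange-capped racks are black, so this is the one meant. Next I'll refine the cabinet and door geometry.

```bash
python3 - <<'E'
from h import *
from workcell import sensors
o=sensors.get_obs()
K,R,t=cam("wrist");c=-R.T@t;print("wristcam pos",c,"dir",R[2],"rel",c-o["ee_pos"])
yaw=np.radians(6.75);Rc=np.array([[np.cos(yaw),-np.sin(yaw)],[np.sin(yaw),np.cos(yaw)]])
for n in("top","scene"):
    f=np.load(n+"0.npz");W=cloud(n,f["d"]);
    C=((W[...,:2]-[.730,.057])@Rc)*1000;x,y,z=C[...,0],C[...,1],W[...,2]*1000
    print(n)
    for lo,hi in((-172,-152),(-130,-60),(-60,0),(0,60),(60,130),(152,172)):
        m=(y>lo)&(y<hi)&(z>222)&(z<242)&(abs(x)<135); q=x[m]
        qf=q[q<-60]; b=q[q>60]
        m2=(y>lo)&(y<hi)&(x<-110)&(x>-330)&(z>190)
        print(lo,hi,"front",np.percentile(qf,[1,10,90,99]).round(1) if len(qf) else 0,"back",np.percentile(b,[1,99]).round(1) if len(b) else 0,
          )
    m=(abs(x)<100)&(z>222)&(z<242);q=y[m];print("ysides",np.percentile(q,[.5,99.5]))
    # yaw via line fits of back/front outer edges
    for nm,sgn in(("back",1),("front",-1)):
        pts=[]
        for yy in range(-140,141,7):
            m=(abs(y-yy)<4)&(z>222)&(z<240)&(sgn*x>60)&(sgn*x<135)
            if m.any(): pts.append((yy,(x[m]*sgn).max()*sgn))
        p=np.array(pts);print(nm,np.polyfit(p[:,0],p[:,1],1),np.degrees(np.arctan(np.polyfit(p[:,0],p[:,1],1)[0])))
    m=(x<-112)&(x>-260)&(abs(y)<146)&(z>205)
    h=np.histogram(x[m],bins=np.arange(-260,-110,6));print([(int(b),int(k),round(float(np.median(z[m][(x[m]>=b)&(x[m]<b+6)])))) for b,k in zip(h[1],h[0]) if k])
E
```

```text
wristcam pos [ 0.2757901  -0.48209478  0.37357621] dir [-0.28074676 -0.11052998 -0.95339624] rel [0.07142697 0.02833016 0.12593889]
top
-172 -152 front [-117.7 -113.3  -66.7  -60.9] back [ 60.5 113. ]
-130 -60 front [-133.6 -102.7  -64.8  -60.5] back [ 60.8 114. ]
-60 0 front [-131.1 -102.3  -64.9  -60.5] back [ 60.8 115.2]
0 60 front [-130.6 -101.9  -64.6  -60.7] back [ 60.6 116.1]
60 130 front [-133.1 -101.6  -64.6  -60.4] back [ 60.3 115.8]
152 172 front [-115.7 -111.6  -65.5  -60.4] back [ 60.7 116.1]
ysides [-169.29076541  171.48419961]
back [9.45571240e-03 1.15649071e+02] 0.5417562670516626
front [ 5.05231335e-03 -1.27652704e+02] 0.2894737688929923
[(-158, 10, 208), (-152, 21, 208), (-146, 181, 256), (-140, 277, 219), (-134, 232, 219), (-128, 35, 214)]
scene
-172 -152 front [-119.7 -114.4  -64.9  -60.6] back [ 60.6 114. ]
-130 -60 front [-106.9 -103.5  -66.2  -60.4] back [ 60.7 114.6]
-60 0 front [-106.5 -101.9  -65.4  -60.4] back [ 60.5 116. ]
0 60 front [-104.4 -101.6  -65.2  -61. ] back [ 60.8 116.3]
60 130 front [-104.6 -100.2  -64.3  -60.9] back [ 60.4 117.1]
152 172 front [-114.8 -109.8  -65.5  -62. ] back [ 61.4 116.7]
ysides [-173.39609902  168.4781477 ]
back [8.84294612e-03 1.16025031e+02] 0.5066502852907695
front [ 1.04041147e-02 -1.10023607e+02] 0.5960903558559898
[(-158, 2, 206), (-152, 17, 254), (-146, 162, 237), (-140, 265, 216), (-134, 117, 216), (-128, 5, 213)]
```

```bash
cat >> h.py <<'E'
from workcell import sensors
O=np.array([.7345,.0575]);CY=6.2
def cab(x,y,z):
    a=np.radians(CY);return [O[0]+(x*np.cos(a)-y*np.sin(a))/1000,O[1]+(x*np.sin(a)+y*np.cos(a))/1000,z/1000]
def incab(W):
    a=np.radians(CY);d=np.asarray(W)[...,:2]-O;c,s=np.cos(a),np.sin(a)
    return np.stack([(d[...,0]*c+d[...,1]*s)*1000,(-d[...,0]*s+d[...,1]*c)*1000,np.asarray(W)[...,2]*1000],-1)
def togo(p,yaw,o=None):
    "shift in tool axes (mm) and twist (rad) from the present pose; tool points down"
    o=o or sensors.get_obs();y=np.radians(o["tcp_rot"][2]);d=(np.array(p)-o["ee_pos"])*1000
    return np.round([d[0]*np.cos(y)+d[1]*np.sin(y),d[0]*np.sin(y)-d[1]*np.cos(y),-d[2]],1),round(-((np.radians(yaw)-y+np.pi)%(2*np.pi)-np.pi),3)
E
python3 -c "
from h import *
print(cab(-150.5,0,0));print(togo(cab(-150.5,0,335),CY+90))"
```

```text
[np.float64(0.5848802799221666), np.float64(0.04124609696624357), 0.0]
(array([ 558.3, -370.7,  -87.4]), np.float64(-1.298))
```

Request:
apply_moves(motion=[{"xyz":[20,-15,-50],"twist":0,"jaw":0},{"xyz":[75,-50,-87],"twist":-0.15,"jaw":0},{"xyz":[125,-85,-87],"twist":-0.3,"jaw":0},{"xyz":[175,-115,-87],"twist":-0.45,"jaw":0},{"xyz":[225,-150,-87],"twist":-0.6,"jaw":0}], grip_force=30)

```text
time: 0.72
ee_pos: [0.3562, -0.2893, 0.3351]
tcp_rot: [-180.0, -0.0, 56.5]
wrist_force: [0.7, -1.2, 0.3]
opening: 0.0428
grasp_force: 0.0
```

```bash
python3 -c "
from h import *
print(sensors.get_obs()['ee_pos'],togo(cab(-150.5,0,335),CY+90))"
```

```text
[ 0.35620436 -0.28934818  0.33507826] (array([4.019e+02, 7.900e+00, 1.000e-01]), np.float64(-0.694))
```

Request:
apply_moves(motion=[{"xyz":[58,1,0],"twist":-0.14},{"xyz":[116,2,0],"twist":-0.28},{"xyz":[174,3,0],"twist":-0.42},{"xyz":[232,5,0],"twist":-0.56},{"xyz":[290,6,0],"twist":-0.69}])

```text
validation failed for argument at $.mo...
```

```bash
cat > look.py <<'E'
import sys
from h import *
from workcell import camera
P=cam("wrist");im,d=camera("wrist")
np.savez(sys.argv[1]+".npz",im=im,d=d,K=P[0],R=P[1],t=P[2]);cv2.imwrite(f"pics/{sys.argv[1]}.png",im[:,:,::-1])
E
python3 look.py w1; python3 -c "
from h import *
print(sensors.get_obs()['ee_pos'],togo(cab(-150.5,0,335),CY+90))"
```

```text
[ 0.35914091 -0.28425048  0.33542697] (array([395.9,  13. ,   0.4]), np.float64(-0.682))
```

View pics/w1.png

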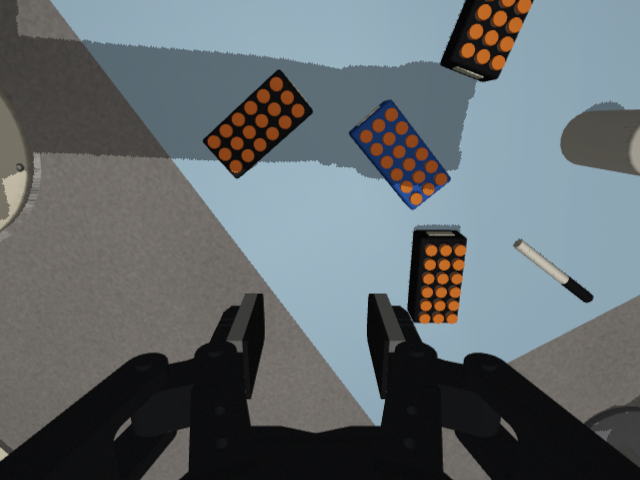

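The move was refused because every row needs a jaw value. The wrist view does show the blue rack at about (400,155) with the black look-alikes around it, so I'll measure it from here and then move on.

Request:
apply_moves(motion=[{"xyz":[58,2,0],"twist":-0.14,"jaw":0},{"xyz":[116,4,0],"twist":-0.28,"jaw":0},{"xyz":[174,6,0],"twist":-0.42,"jaw":0},{"xyz":[232,8,0],"twist":-0.56,"jaw":0},{"xyz":[290,10,0],"twist":-0.68,"jaw":0}])

```text
time: 1.4
ee_pos: [0.5259, -0.0538, 0.3351]
tcp_rot: [-180.0, 0.0, 95.4]
wrist_force: [0.3, -1.1, 0.0]
opening: 0.0427
grasp_force: 0.0
```

```bash
python3 look.py w2; python3 - <<'E'
from h import *
f=np.load("w1.npz");W=cloud("",f["d"],(f["K"],f["R"],f["t"]));hsv=cv2.cvtColor(f["im"],cv2.COLOR_RGB2HSV)
z=W[...,2];m=((z>.025)&(z<.07)).astype(np.uint8)
k,l,s,c=cv2.connectedComponentsWithStats(m);i=l[155,400];Q=W[(l==i)&(z>.036)]
print("rack",cv2.minAreaRect((Q[:,:2]*1000).astype(np.float32)),np.percentile(Q[:,2],[5,50,95]))
print(togo(cab(-150.5,0,335),CY+90))
f=np.load("w2.npz");W=cloud("",f["d"],(f["K"],f["R"],f["t"]));C=incab(W);x,y,z=C[...,0],C[...,1],C[...,2]
m=(z>245)&(z<270)&(x<-115)&(x>-200)&(abs(y)<70);print("handle",m.sum(),x[m].mean(),np.percentile(y[m],[1,99]),np.percentile(z[m],[50,95]))
for lo,hi in((-60,0),(0,60),(60,120)):
    m=(y>lo)&(y<hi)&(z>222)&(z<242)&(x>-140)&(x<120);print(lo,m.sum(),np.percentile(x[m],[.5,2,50]) if m.any() else 0)
E
```

```text
rack ((454.48687744140625, -310.39837646484375), (55.16650390625, 112.22537994384766), 7.3533244132995605) [0.04055368 0.04321684 0.0530384 ]
(array([84.3, 65.2, -1.5]), np.float64(-0.005))
handle 4037 -145.67714308401895 [-49.75965274  40.05466603] [258.09672147 259.72867711]
-60 14738 [-108.08587036 -107.76857504  -69.77014133]
0 12048 [-108.09294742 -107.7804403   -76.38876961]
60 0 0
```

View pics/w2.png

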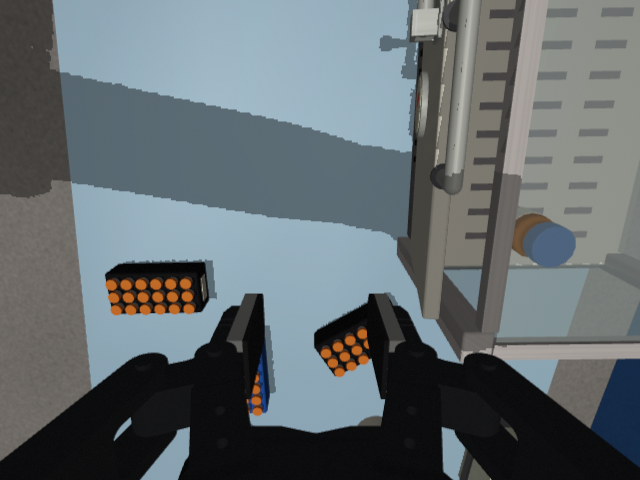

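The wrist view shows the handle bar at about (462,95), running up the image, and the roof edge at about (510,150). The measured handle agrees with a door angle of about 0.165 rad. I'll move over it and measure again once the arm is still.

Request:
apply_moves(motion=[{"xyz":[40,34,0],"twist":0,"jaw":0},{"xyz":[80,69,0],"twist":0,"jaw":0},{"xyz":[80,69,0],"twist":0,"jaw":0},{"xyz":[80,69,0],"twist":0,"jaw":0}])

```text
time: 1.95
ee_pos: [0.5864, 0.0302, 0.3349]
tcp_rot: [-179.9, 0.0, 95.2]
wrist_force: [-0.2, -1.2, -0.1]
opening: 0.0428
grasp_force: 0.0
```

```bash
python3 look.py w3; python3 - <<'E'
from h import *
print(sensors.get_obs()['tcp_rot'],togo(cab(-146,-4,335),CY+90))
f=np.load("w3.npz");W=cloud("",f["d"],(f["K"],f["R"],f["t"]));C=incab(W);x,y,z=C[...,0],C[...,1],C[...,2]
m=(z>250)&(z<265)&(x<-115)&(x>-170)&(abs(y)<70);print("handle",m.sum(),np.percentile(x[m],[2,50,98]),np.percentile(y[m],[1,99]),np.percentile(z[m],[50,95]))
for lo,hi in((-60,0),(0,60),(60,120)):
    m=(y>lo)&(y<hi)&(z>222)&(z<242)&(x>-125)&(x<120);print(lo,m.sum(),np.percentile(x[m],[.5,2,50]) if m.any() else 0)
m=(abs(y-163)<14)&(z>225)&(z<242)&(x<-90)&(x>-130);print("post",m.sum(),np.percentile(x[m],[1,5]) if m.any() else 0,np.percentile(y[(x>-100)&(x<-40)&(z>225)&(z<242)],[1,99]))
E
```

```text
[-1.7998206e+02  8.9420438e-03  9.5128600e+01] (array([7.7, 4.3, 0.3]), np.float64(-0.019))
handle 2871 [-149.18608677 -144.54031269 -139.78176578] [-48.49180536  46.69130677] [258.18918194 259.67570181]
-60 21866 [-107.66669513 -105.26092365  -23.42489944]
0 25483 [-107.64895013 -106.40054398  -31.9671445 ]
60 29592 [-107.62597924 -106.5731869   -38.97474832]
post 0 0 [-98.32418611 122.47306444]
```

Request:
apply_moves(motion=[{"xyz":[10,6,0],"twist":-0.019,"jaw":0},{"xyz":[10,6,50],"twist":-0.019,"jaw":0},{"xyz":[10,6,75],"twist":-0.019,"jaw":0},{"xyz":[10,6,75],"twist":-0.019,"jaw":0}])

```text
time: 2.5
ee_pos: [0.5908, 0.0405, 0.2589]
tcp_rot: [-179.8, -0.0, 96.2]
wrist_force: [-0.3, 0.4, 1.1]
opening: 0.0428
grasp_force: 0.0
```

Request:
apply_moves(motion=[{"xyz":[0,0,0],"twist":0,"jaw":-0.4},{"xyz":[0,0,0],"twist":0,"jaw":-0.8},{"xyz":[0,0,0],"twist":0,"jaw":-1},{"xyz":[0,0,0],"twist":0,"jaw":-1}], grip_force=25)

```text
time: 3.0
ee_pos: [0.5921, 0.0408, 0.2621]
tcp_rot: [179.8, 0.0, 96.2]
wrist_force: [-1.6, -0.3, 6.3]
opening: 0.0087
grasp_force: 24.6
```

```bash
python3 - <<'E'
from h import *
o=sensors.get_obs();print(o['opening'],o['grasp_force'],o['wrist_force'],incab(o['ee_pos']),o['tcp_rot'])
E
```

```text
0.008665450783784646 24.571079313755035 [-1.63696547 -0.27337271  6.26647855] [-143.4135344    -1.26503064  262.11477177] [1.79839887e+02 1.32623354e-02 9.62421962e+01]
```

Request:
apply_moves(motion=[{"xyz":[0,-24.5,6.7],"twist":0,"jaw":-1},{"xyz":[0,-47.8,17],"twist":0,"jaw":-1},{"xyz":[0,-69.5,30],"twist":0,"jaw":-1},{"xyz":[0,-89,46.5],"twist":0,"jaw":-1},{"xyz":[0,-106.3,65],"twist":0,"jaw":-1}])

```text
time: 3.62
ee_pos: [0.4864, 0.0293, 0.1961]
tcp_rot: [179.8, 0.0, 96.2]
wrist_force: [6.2, 0.6, -0.5]
opening: 0.009
grasp_force: 24.9
```

```bash
python3 - <<'E'
from h import *
o=sensors.get_obs();print(o['opening'],o['grasp_force'],o['wrist_force'],incab(o['ee_pos']),o['tcp_rot'])
E
```

```text
0.00898772373744734 24.88998681306839 [ 6.16977159  0.64432403 -0.50698775] [-249.70865102   -1.24108233  196.1118827 ] [1.79798503e+02 6.82753514e-04 9.62467278e+01]
```

Request:
apply_moves(motion=[{"xyz":[0,-14.3,21],"twist":0,"jaw":-1},{"xyz":[0,-25.6,44],"twist":0,"jaw":-1},{"xyz":[0,-33.5,68],"twist":0,"jaw":-1},{"xyz":[0,-38,93],"twist":0,"jaw":-1},{"xyz":[0,-39,117],"twist":0,"jaw":-1}])

```text
time: 4.25
ee_pos: [0.4479, 0.0251, 0.0787]
tcp_rot: [179.9, 0.0, 96.2]
wrist_force: [5.3, 0.3, 2.2]
opening: 0.0089
grasp_force: 25.6
```

Request:
apply_moves(motion=[{"xyz":[0,0,1],"twist":0,"jaw":-1},{"xyz":[0,0,1],"twist":0,"jaw":-1}])

```text
time: 4.5
ee_pos: [0.4478, 0.0251, 0.0776]
tcp_rot: [179.9, -0.0, 96.2]
wrist_force: [3.9, 1.2, -3.6]
opening: 0.0088
grasp_force: 26.0
```

```bash
python3 - <<'E'
from h import *
o=sensors.get_obs();print(o['opening'],o['grasp_force'],o['wrist_force'],incab(o['ee_pos']),o['tcp_rot'])
E
```

```text
0.008800921448721969 26.007294952869415 [ 3.9310256   1.19388475 -3.64452718] [-288.50363618   -1.26655714   77.59924467] [ 1.79933383e+02 -5.12992812e-03  9.62481287e+01]
```

The bar is now at the bottom of its arc, so the door is level on its stop. I'll release it, lift, and travel to the rack.

Request:
apply_moves(motion=[{"xyz":[0,0,0],"twist":0,"jaw":-0.6},{"xyz":[0,0,0],"twist":0,"jaw":-0.6},{"xyz":[0,0,-55],"twist":0,"jaw":-0.6},{"xyz":[0,0,-115],"twist":0,"jaw":-0.6},{"xyz":[0,0,-165],"twist":0,"jaw":0.5}])

```text
time: 5.12
ee_pos: [0.447, 0.025, 0.2449]
tcp_rot: [179.9, 0.0, 96.2]
wrist_force: [1.0, 1.1, -0.2]
opening: 0.034
grasp_force: 0.0
```

```bash
sed -i 's/^O=.*/O=np.array([.737,.0578]);CY=6.2/' h.py; python3 - <<'E'
from h import *
print(togo([.4537,-.3095,.20],97.3))
E
```

```text
(array([-333.2,  -29.7,   44.9]), np.float64(-0.018))
```

Request:
apply_moves(motion=[{"xyz":[-60,-5,0],"twist":0,"jaw":1},{"xyz":[-120,-10,0],"twist":0,"jaw":1},{"xyz":[-180,-15,0],"twist":0,"jaw":1},{"xyz":[-240,-20,10],"twist":-0.018,"jaw":1},{"xyz":[-295,-25,20],"twist":-0.018,"jaw":1}])

```text
time: 5.75
ee_pos: [0.4541, -0.2731, 0.2224]
tcp_rot: [180.0, 0.0, 97.3]
wrist_force: [1.2, 0.3, 0.0]
opening: 0.0855
grasp_force: 0.0
```

Request:
apply_moves(motion=[{"xyz":[-38,-5,25],"twist":0,"jaw":1},{"xyz":[-38,-5,25],"twist":0,"jaw":1},{"xyz":[-38,-5,25],"twist":0,"jaw":1}])

```text
time: 6.12
ee_pos: [0.4542, -0.309, 0.1976]
tcp_rot: [-180.0, -0.0, 97.3]
wrist_force: [0.5, 0.1, -0.2]
opening: 0.085
grasp_force: 0.0
```

```bash
python3 look.py w4; python3 - <<'E'
from h import *
print(togo([.4537,-.3095,.20],97.3))
f=np.load("w4.npz");W=cloud("",f["d"],(f["K"],f["R"],f["t"]));z=W[...,2]
m=((z>.032)&(z<.06)&(abs(W[...,0]-.4537)<.05)&(abs(W[...,1]+.3095)<.08)).astype(np.uint8)
k,l,s,c=cv2.connectedComponentsWithStats(m);i=1+s[1:,4].argmax();Q=W[l==i]
print("rack",cv2.minAreaRect((Q[:,:2]*1000).astype(np.float32)),len(Q),np.percentile(Q[:,2],[5,50,95]))
E
```

```text
(array([-0.6, -0.9, -1.9]), np.float64(0.0))
rack ((454.0982360839844, -309.31451416015625), (55.06896209716797, 111.81318664550781), 7.2098388671875) 10006 [0.0407299  0.04324825 0.0529746 ]
```

View pics/w4.png

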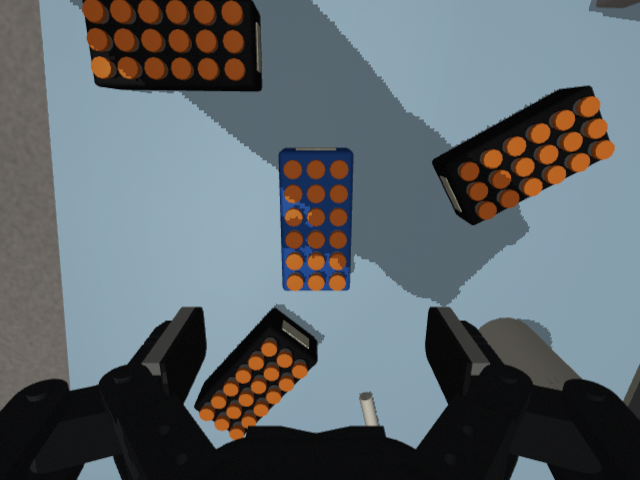

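The view shows the blue rack centred at (316,220), squarely between the open fingers. The black look-alikes are clear of the fingers' path. Descending to grasp.

Request:
apply_moves(motion=[{"xyz":[-0.5,0,50],"twist":0,"jaw":1},{"xyz":[-0.5,0,100],"twist":0,"jaw":1},{"xyz":[-0.5,0,145],"twist":0,"jaw":1},{"xyz":[-0.5,0,169],"twist":0,"jaw":1},{"xyz":[-0.5,0,169],"twist":0,"jaw":1}])

```text
time: 6.8
ee_pos: [0.454, -0.3083, 0.0276]
tcp_rot: [-179.9, -0.1, 97.4]
wrist_force: [-0.4, 0.3, 0.7]
opening: 0.0856
grasp_force: 0.0
```

Request:
apply_moves(motion=[{"xyz":[0,0,0],"twist":0,"jaw":0.5},{"xyz":[0,0,0],"twist":0,"jaw":0.2},{"xyz":[0,0,0],"twist":0,"jaw":0.1},{"xyz":[0,0,0],"twist":0,"jaw":0.1}], grip_force=35)

```text
time: 7.3
ee_pos: [0.4554, -0.3102, 0.0304]
tcp_rot: [179.9, 0.1, 97.3]
wrist_force: [-0.7, 1.7, 6.5]
opening: 0.0546
grasp_force: 38.3
```

Request:
apply_moves(motion=[{"xyz":[0,0,-15],"twist":0,"jaw":0.1},{"xyz":[0,0,-45],"twist":0,"jaw":0.1},{"xyz":[0,0,-85],"twist":0,"jaw":0.1},{"xyz":[0,0,-115],"twist":0,"jaw":0.1},{"xyz":[0,0,-120],"twist":0,"jaw":0.1}])

```text
time: 7.92
ee_pos: [0.4553, -0.3104, 0.1514]
tcp_rot: [179.8, 0.2, 97.3]
wrist_force: [0.7, 0.3, -3.5]
opening: 0.0547
grasp_force: 38.2
```

```bash
python3 - <<'E'
from h import *
o=sensors.get_obs();print(o['opening'],o['grasp_force'],o['wrist_force'])
print(togo(cab(-180,0,150),96.2))
E
```

```text
0.05474372918339769 38.24762284755707 [ 0.65653987  0.30524591 -3.54974185]
(array([333. , 146.1,   1.4]), np.float64(0.019))
```

Request:
apply_moves(motion=[{"xyz":[20,9,0],"twist":0,"jaw":0.1},{"xyz":[60,26,0],"twist":0,"jaw":0.1},{"xyz":[105,46,0],"twist":0,"jaw":0.1},{"xyz":[150,66,0],"twist":0,"jaw":0.1},{"xyz":[195,86,0],"twist":0.019,"jaw":0.1}])

```text
time: 8.55
ee_pos: [0.5148, -0.1039, 0.1473]
tcp_rot: [-179.9, -0.0, 96.2]
wrist_force: [0.6, -0.8, -2.4]
opening: 0.0545
grasp_force: 38.1
```

Request:
apply_moves(motion=[{"xyz":[45,17,0],"twist":0,"jaw":0.1},{"xyz":[85,34,0],"twist":0,"jaw":0.1},{"xyz":[120,50,0],"twist":0,"jaw":0.1},{"xyz":[136,57,0],"twist":0,"jaw":0.1},{"xyz":[136,57,0],"twist":0,"jaw":0.1}])

```text
time: 9.18
ee_pos: [0.5567, 0.0365, 0.1474]
tcp_rot: [-179.9, 0.0, 96.3]
wrist_force: [-0.0, -0.5, -2.8]
opening: 0.0543
grasp_force: 38.1
```

```bash
python3 look.py w5; python3 - <<'E'
from h import *
o=sensors.get_obs();print(o['opening'],o['grasp_force'],o['wrist_force'],incab(o['ee_pos']))
print(togo(cab(-180,0,150),96.2))
f=np.load("w5.npz");W=cloud("",f["d"],(f["K"],f["R"],f["t"]));C=incab(W);x,y,z=C[...,0],C[...,1],C[...,2]
m=(x<-120)&(x>-245)&(y>75)&(y<140)&(z>60)&(z<95);print("shelf",m.sum(),np.percentile(z[m],[5,50,95]))
m=(z>222)&(z<242)&(x>-130)&(x<0);print("lintel",m.sum(),np.percentile(x[m],[.5,2]) if m.any() else 0)
m=(x<-122)&(z>66)&(z<95)&(y>70)&(y<140);print("outer",np.percentile(x[m],[.5,2]))
m=(x<-140)&(x>-225)&(z>118)&(z<140)&(y<65);print("rack top",m.sum(),np.percentile(x[m],[1,99]),np.percentile(y[m],[1,99]),np.percentile(z[m],[5,50,95]))
E
```

```text
0.054558638339275475 38.10687839984894 [-0.36094491  0.15599498 -3.31705117] [-181.70041385   -2.54600066  147.66710515]
(array([ 2.5,  1.7, -2.3]), np.float64(0.0))
shelf 31434 [75.65094085 76.79914032 77.94546975]
lintel 0 0
outer [-253.8415628  -251.74960435]
rack top 578 [-214.08814634 -149.48686552] [ 8.99053148 55.08324566] [127.0282983  135.72511282 139.61600833]
```

View pics/w5.png

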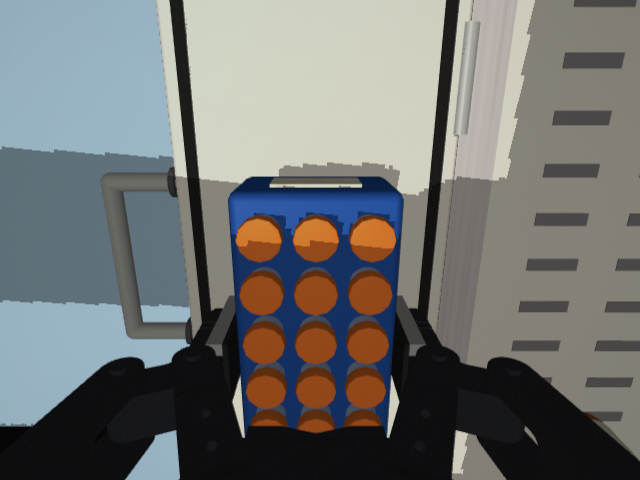

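Request:
apply_moves(motion=[{"xyz":[2.5,1.5,10],"twist":0,"jaw":0.1},{"xyz":[2.5,1.5,24],"twist":0,"jaw":0.1},{"xyz":[2.5,1.5,34],"twist":0,"jaw":0.1},{"xyz":[2.5,1.5,37],"twist":0,"jaw":0.1},{"xyz":[2.5,1.5,37],"twist":0,"jaw":0.1}])

```text
time: 9.85
ee_pos: [0.5581, 0.0384, 0.1111]
tcp_rot: [-180.0, 0.0, 96.2]
wrist_force: [-0.1, 0.4, -2.4]
opening: 0.0543
grasp_force: 38.1
```

Request:
apply_moves(motion=[{"xyz":[0,0,1],"twist":0,"jaw":0.1},{"xyz":[0,0,2],"twist":0,"jaw":0.1}])

```text
time: 10.1
ee_pos: [0.5584, 0.0386, 0.1096]
tcp_rot: [180.0, 0.0, 96.2]
wrist_force: [0.7, 0.5, -2.2]
opening: 0.0544
grasp_force: 38.1
```

Request:
apply_moves(motion=[{"xyz":[0,0,1],"twist":0,"jaw":0.1},{"xyz":[0,0,1],"twist":0,"jaw":0.1}])

```text
time: 10.35
ee_pos: [0.5582, 0.0386, 0.1082]
tcp_rot: [-180.0, -0.0, 96.2]
wrist_force: [-0.2, 0.4, -2.9]
opening: 0.0546
grasp_force: 38.1
```

Request:
apply_moves(motion=[{"xyz":[0,0,1],"twist":0,"jaw":0.1},{"xyz":[0,0,1],"twist":0,"jaw":0.1}])

```text
time: 10.6
ee_pos: [0.5582, 0.0385, 0.1072]
tcp_rot: [-180.0, 0.0, 96.2]
wrist_force: [-0.5, 0.0, -3.1]
opening: 0.0545
grasp_force: 38.1
```

Request:
apply_moves(motion=[{"xyz":[0,0,1],"twist":0,"jaw":0.1},{"xyz":[0,0,1],"twist":0,"jaw":0.1}])

```text
time: 10.85
ee_pos: [0.5583, 0.0386, 0.1069]
tcp_rot: [180.0, 0.0, 96.2]
wrist_force: [-2.8, 0.9, 3.3]
opening: 0.0547
grasp_force: 38.9
```

Request:
apply_moves(motion=[{"xyz":[0,0,1],"twist":0,"jaw":0.1},{"xyz":[0,0,1],"twist":0,"jaw":0.1}])

```text
time: 11.1
ee_pos: [0.5582, 0.0386, 0.1069]
tcp_rot: [179.9, 0.0, 96.2]
wrist_force: [-7.3, 0.5, 11.6]
opening: 0.0542
grasp_force: 39.7
```

Request:
apply_moves(motion=[{"xyz":[0,0,-1],"twist":0,"jaw":0.35},{"xyz":[0,0,-1],"twist":0,"jaw":0.6},{"xyz":[0,0,-1],"twist":0,"jaw":1},{"xyz":[0,0,-1],"twist":0,"jaw":1}])

```text
time: 11.6
ee_pos: [0.5582, 0.0385, 0.1061]
tcp_rot: [-180.0, -0.0, 96.2]
wrist_force: [0.0, -0.5, 0.1]
opening: 0.0853
grasp_force: 0.0
```

Request:
apply_moves(motion=[{"xyz":[0,0,-20],"twist":0,"jaw":1},{"xyz":[0,0,-50],"twist":0,"jaw":1},{"xyz":[0,0,-75],"twist":0,"jaw":1},{"xyz":[0,-40,-75],"twist":0,"jaw":1},{"xyz":[0,-95,-75],"twist":0,"jaw":1}])

```text
time: 12.22
ee_pos: [0.4632, 0.0282, 0.1808]
tcp_rot: [-180.0, -0.0, 96.2]
wrist_force: [-0.9, -0.7, 0.9]
opening: 0.0856
grasp_force: 0.0
```

```bash
python3 look.py w6; python3 - <<'E'
from h import *
o=sensors.get_obs();print(o['opening'],incab(o['ee_pos']))
f=np.load("w6.npz");W=cloud("",f["d"],(f["K"],f["R"],f["t"]));C=incab(W);x,y,z=C[...,0],C[...,1],C[...,2]
m=(x<-130)&(x>-235)&(z>112)&(z<135)&(abs(y)<70);
k,l,s,c=cv2.connectedComponentsWithStats(m.astype(np.uint8));i=1+s[1:,4].argmax();m=l==i
print("rack",cv2.minAreaRect(C[m][:,:2].astype(np.float32)),np.percentile(z[m],[5,50,95]))
E
```

```text
0.0855438213198031 [-2.81957856e+02  2.67599322e-01  1.80744904e+02]
rack ((-180.2162322998047, 0.5182762145996094), (55.85231018066406, 111.04129791259766), 0.061800263822078705) [117.01729247 125.09386489 129.36316373]
```

Request:
apply_moves(motion=[{"xyz":[0,0,0],"twist":0,"jaw":1},{"xyz":[0,0,40],"twist":0,"jaw":1},{"xyz":[0,0,72],"twist":0,"jaw":1},{"xyz":[0,0,82],"twist":0,"jaw":1},{"xyz":[0,0,82],"twist":0,"jaw":1}])

```text
time: 12.9
ee_pos: [0.4641, 0.0283, 0.0993]
tcp_rot: [-180.0, -0.0, 96.2]
wrist_force: [0.3, -0.1, 1.1]
opening: 0.0856
grasp_force: 0.0
```

```bash
python3 - <<'E'
from h import *
o=sensors.get_obs();print(o['wrist_force'],incab(o['ee_pos']),o['tcp_rot'])
E
```

```text
[ 0.31925813 -0.05161518  1.10586275] [-2.74461879e+02  1.71406116e-01  9.93303885e+01] [-1.79966638e+02 -2.25432384e-03  9.61885512e+01]
```

Request:
apply_moves(motion=[{"xyz":[0,5,0],"twist":0,"jaw":1},{"xyz":[0,12,0],"twist":0,"jaw":1},{"xyz":[0,19,0],"twist":0,"jaw":1},{"xyz":[0,26,0],"twist":0,"jaw":1},{"xyz":[0,33,0],"twist":0,"jaw":1}])

```text
time: 13.52
ee_pos: [0.497, 0.0319, 0.0994]
tcp_rot: [-180.0, -0.0, 96.2]
wrist_force: [-3.1, -1.0, 3.6]
opening: 0.0853
grasp_force: 1.7
```

Request:
apply_moves(motion=[{"xyz":[0,7,0],"twist":0,"jaw":1},{"xyz":[0,14,0],"twist":0,"jaw":1},{"xyz":[0,21,0],"twist":0,"jaw":1},{"xyz":[0,28,0],"twist":0,"jaw":1},{"xyz":[0,35,0],"twist":0,"jaw":1}])

```text
time: 14.15
ee_pos: [0.5319, 0.0357, 0.0993]
tcp_rot: [180.0, -0.0, 96.2]
wrist_force: [-2.8, -0.4, 3.3]
opening: 0.0851
grasp_force: 1.8
```

```bash
python3 look.py w7; python3 - <<'E'
from h import *
o=sensors.get_obs();print(o['wrist_force'],incab(o['ee_pos']),o['tcp_rot'])
f=np.load("w7.npz");W=cloud("",f["d"],(f["K"],f["R"],f["t"]));C=incab(W);x,y,z=C[...,0],C[...,1],C[...,2]
m=(x<-60)&(x>-200)&(z>112)&(z<135)&(abs(y)<70);
k,l,s,c=cv2.connectedComponentsWithStats(m.astype(np.uint8));i=1+s[1:,4].argmax();m=l==i
print("rack",cv2.minAreaRect(C[m][:,:2].astype(np.float32)),np.percentile(x[m],[1,99]),np.percentile(z[m],[5,50,95]))
E
```

```text
[-0.71755119 -0.34126878 -0.53692271] [-2.05614055e+02  1.29960917e-01  9.91467278e+01] [1.79961889e+02 1.19539046e-03 9.61866185e+01]
rack ((-131.1883544921875, 21.868906021118164), (68.71495056152344, 66.36402893066406), 89.26248931884766) [-164.09615253 -106.23385287] [115.46091475 122.01023196 129.55682712]
```

View pics/w7.png

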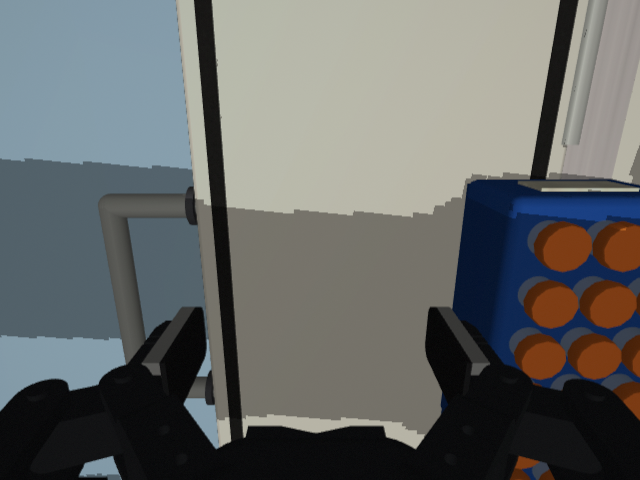

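The view shows the rack upright on the door, with its near face at about (470,190) to (455,400), and the right finger's back pushing it. I'll measure the face using the blue mask.

```bash
cat > face.py <<'E'
import sys
from h import *
f=np.load(sys.argv[1]+".npz");W=cloud("",f["d"],(f["K"],f["R"],f["t"]));C=incab(W);x,y,z=C[...,0],C[...,1],C[...,2]
hsv=cv2.cvtColor(f["im"],cv2.COLOR_RGB2HSV)
b=(cv2.inRange(hsv,(105,120,30),(130,255,255))>0)&(z>75)&(z<121)
for lo,hi in((10,25),(25,35),(35,45),(45,60)):
    m=b&(y>lo)&(y<hi)
    for a,c in((80,112),(114,121)):
        q=m&(z>a)&(z<c);print(lo,a,q.sum(),np.percentile(x[q],[3,10,50]).round(1) if q.any() else 0)
print("y max",np.percentile(y[b],99),"z",np.percentile(z[b],[1,99]))
E
python3 face.py w7
```

```text
10 80 1236 [-150.8 -150.6 -150.3]
10 114 2411 [-150.3 -149.7 -143.4]
25 80 887 [-150.8 -150.6 -150.2]
25 114 2240 [-150.2 -149.5 -137.3]
35 80 962 [-150.7 -150.6 -150.2]
35 114 1180 [-150.4 -150.  -147.1]
45 80 1678 [-150.7 -150.4 -149.8]
45 114 4207 [-150.  -148.6 -133.8]
y max 55.91875551509996 z [ 79.10799993 120.0076309 ]
```

Request:
apply_moves(motion=[{"xyz":[0,5,0],"twist":0,"jaw":1},{"xyz":[0,11,0],"twist":0,"jaw":1},{"xyz":[0,17,0],"twist":0,"jaw":1},{"xyz":[0,23,0],"twist":0,"jaw":1},{"xyz":[0,29,0],"twist":0,"jaw":1}])

```text
time: 14.82
ee_pos: [0.5606, 0.0388, 0.0991]
tcp_rot: [-180.0, -0.0, 96.2]
wrist_force: [-0.4, -0.3, -0.7]
opening: 0.0854
grasp_force: 0.7
```

Request:
apply_moves(motion=[{"xyz":[0,5,0],"twist":0,"jaw":1},{"xyz":[0,9,0],"twist":0,"jaw":1},{"xyz":[0,13,0],"twist":0,"jaw":1},{"xyz":[0,15,0],"twist":0,"jaw":1},{"xyz":[0,15,0],"twist":0,"jaw":1}])

```text
time: 15.45
ee_pos: [0.5752, 0.0404, 0.0992]
tcp_rot: [-180.0, -0.0, 96.2]
wrist_force: [-0.9, -0.5, -1.4]
opening: 0.0854
grasp_force: 0.5
```

```bash
python3 look.py w8; python3 face.py w8; python3 - <<'E'
from h import *
o=sensors.get_obs();print(o['wrist_force'],incab(o['ee_pos']),o['tcp_rot'])
E
```

```text
10 80 1326 [-107.9 -107.6 -107.1]
10 114 2412 [-106.6 -106.1 -100.4]
25 80 956 [-107.8 -107.6 -107. ]
25 114 2220 [-106.4 -105.8  -95.1]
35 80 1036 [-107.8 -107.6 -107. ]
35 114 1221 [-106.6 -106.3 -103.4]
45 80 1750 [-107.7 -107.4 -106.5]
45 114 4214 [-106.2 -105.   -90.7]
y max 55.914436338182114 z [ 79.00621736 120.41879582]
[-0.67187621  0.44886113 -0.59231313] [-1.62849510e+02  1.29547210e-01  9.92605691e+01] [-1.79996115e+02  4.64182942e-04  9.61879642e+01]
```

Request:
apply_moves(motion=[{"xyz":[0,2,0],"twist":0,"jaw":1},{"xyz":[0,4,0],"twist":0,"jaw":1},{"xyz":[0,5,0],"twist":0,"jaw":1},{"xyz":[0,5,0],"twist":0,"jaw":1}])

```text
time: 16.0
ee_pos: [0.5802, 0.0409, 0.0993]
tcp_rot: [180.0, -0.0, 96.2]
wrist_force: [-0.9, -0.3, -0.8]
opening: 0.0853
grasp_force: 0.5
```

```bash
python3 look.py w9; python3 face.py w9; python3 - <<'E'
from h import *
o=sensors.get_obs();print(o['wrist_force'],incab(o['ee_pos']),o['tcp_rot'])
E
```

```text
10 80 1323 [-102.8 -102.5 -102. ]
10 114 2399 [-101.6 -101.1  -95.1]
25 80 943 [-102.7 -102.5 -102. ]
25 114 2226 [-101.5 -100.9  -89.6]
35 80 1030 [-102.7 -102.5 -102. ]
35 114 1175 [-101.7 -101.3  -98.5]
45 80 1757 [-102.6 -102.3 -101.5]
45 114 4181 [-101.3 -100.1  -85.5]
y max 55.9084847672674 z [ 78.79920182 120.04337275]
[-1.10711874 -0.92563557 -1.47845081] [-1.57784029e+02  1.41754142e-01  9.92519446e+01] [-1.79998839e+02  1.27784115e-03  9.61867464e+01]
```

Request:
apply_moves(motion=[{"xyz":[0,-2,0],"twist":0,"jaw":1},{"xyz":[0,-6,0],"twist":0,"jaw":1},{"xyz":[0,-6,0],"twist":0,"jaw":1}])

```text
time: 16.42
ee_pos: [0.574, 0.0402, 0.0995]
tcp_rot: [180.0, 0.0, 96.2]
wrist_force: [-0.0, -0.3, 1.0]
opening: 0.0856
grasp_force: 0.0
```

```bash
python3 look.py w10; python3 face.py w10; python3 - <<'E'
from h import *
o=sensors.get_obs();print(o['wrist_force'],incab(o['ee_pos']),o['tcp_rot'])
f=np.load("w10.npz");W=cloud("",f["d"],(f["K"],f["R"],f["t"]));C=incab(W);x,y,z=C[...,0],C[...,1],C[...,2]
# top-plane fit of blue block and floor/shelf heights
hsv=cv2.cvtColor(f["im"],cv2.COLOR_RGB2HSV)
b=(cv2.inRange(hsv,(105,120,30),(130,255,255))>0)&(z>112)&(z<122)&(x>-98)
A=np.c_[x[b],y[b],np.ones(b.sum())];s=np.linalg.lstsq(A,z[b],rcond=None)[0];print("top plane",s, "z@-98",s@[-98,30,1],b.sum())
for lo,hi in((-105,-90),(-80,-40),(-160,-125)):
    m=(x>lo)&(x<hi)&(y>62)&(y<140)&(z>60)&(z<90);print("floor",lo,m.sum(),np.median(z[m]) if m.any() else 0)
E
```

```text
10 80 1388 [-103.5 -103.3 -103. ]
10 114 2160 [-102.9 -102.3  -96.4]
25 80 994 [-103.5 -103.3 -102.9]
25 114 2007 [-102.8 -102.   -90.7]
35 80 1077 [-103.5 -103.3 -103. ]
35 114 1054 [-103.  -102.6  -99.5]
45 80 1865 [-103.4 -103.2 -102.6]
45 114 3513 [-102.5 -101.2  -88.1]
y max 55.886285140548146 z [ 76.87778237 118.36830991]
[-0.04855986  0.74684222  0.25133286] [-1.63845187e+02  1.61521493e-01  9.95268490e+01] [1.79969389e+02 4.77135481e-04 9.61888635e+01]
top plane [-4.89245159e-03 -1.23702039e-02  1.16958387e+02] z@-98 117.06674096966044 6880
floor -105 6491 75.24601863816342
floor -80 14843 75.28947195152317
floor -160 15319 76.77944024790295
```

The rack now stands level on the chamber floor (top at z 117, near face at x −103, wholly inside). I'll back out and take the handle again.

Request:
apply_moves(motion=[{"xyz":[0,-30,0],"twist":0,"jaw":1},{"xyz":[0,-75,0],"twist":0,"jaw":1},{"xyz":[-1,-115,-40],"twist":0,"jaw":0.5},{"xyz":[-1,-127,-60],"twist":0,"jaw":-0.6},{"xyz":[-1,-127,-60],"twist":0,"jaw":-0.6}])

```text
time: 17.1
ee_pos: [0.4485, 0.0256, 0.1612]
tcp_rot: [179.8, 0.0, 96.2]
wrist_force: [0.3, 0.2, -0.3]
opening: 0.0318
grasp_force: 0.0
```

```bash
python3 - <<'E'
from h import *
o=sensors.get_obs();print(o['opening'],incab(o['ee_pos']),togo(cab(-291,-1,77.6),96.2))
E
```

```text
0.03176847918983344 [-290.29203737   -0.89767193  161.18450064] (array([-0.1, -0.7, 83.6]), np.float64(-0.0))
```

Request:
apply_moves(motion=[{"xyz":[0,-0.5,0],"twist":0,"jaw":-0.6},{"xyz":[0,-0.5,20],"twist":0,"jaw":-0.6},{"xyz":[0,-0.5,55],"twist":0,"jaw":-0.6},{"xyz":[0,-0.5,83],"twist":0,"jaw":-0.6},{"xyz":[0,-0.5,83],"twist":0,"jaw":-0.6}])

```text
time: 17.73
ee_pos: [0.4459, 0.0255, 0.0733]
tcp_rot: [-179.7, -0.0, 96.2]
wrist_force: [-0.3, -0.2, 0.2]
opening: 0.0172
grasp_force: 0.0
```

Request:
apply_moves(motion=[{"xyz":[0,0,0],"twist":0,"jaw":-0.8},{"xyz":[0,0,0],"twist":0,"jaw":-1},{"xyz":[0,0,0],"twist":0,"jaw":-1},{"xyz":[0,0,0],"twist":0,"jaw":-1}], grip_force=25)

```text
time: 18.23
ee_pos: [0.4478, 0.0256, 0.0768]
tcp_rot: [179.9, -0.0, 96.2]
wrist_force: [0.4, 1.6, -0.0]
opening: 0.0086
grasp_force: 25.0
```

```bash
python3 - <<'E'
from h import *
o=sensors.get_obs();c=incab(o['ee_pos']);print(o['opening'],o['wrist_force'],c,o['grasp_force'])
for th in np.linspace(np.pi/2,0,13)[1:]:
    s,k=np.sin(th),np.cos(th);print(round(th,3),"dy",round(-181*s-6*k+181,1),"dz",round(-(181*k-6*s+6),1))
E
```

```text
0.008579921712992569 [ 0.40398699  1.57372197 -0.02512026] [-290.99760706   -0.75246984   76.79797776] 24.97312992811203
1.44 dy 0.8 dz -23.7
1.309 dy 4.6 dz -47.1
1.178 dy 11.5 dz -69.7
1.047 dy 21.2 dz -91.3
0.916 dy 33.8 dz -111.4
0.785 dy 48.8 dz -129.7
0.654 dy 66.1 dz -145.9
0.524 dy 85.3 dz -159.8
0.393 dy 106.2 dz -170.9
0.262 dy 128.4 dz -179.3
0.131 dy 151.4 dz -184.7
0.0 dy 175.0 dz -187.0
```

Request:
apply_moves(motion=[{"xyz":[0,0.8,-24],"twist":0,"jaw":-1},{"xyz":[0,4.6,-47],"twist":0,"jaw":-1},{"xyz":[0,11.5,-70],"twist":0,"jaw":-1},{"xyz":[0,21,-91],"twist":0,"jaw":-1},{"xyz":[0,34,-111.5],"twist":0,"jaw":-1}])

```text
time: 18.85
ee_pos: [0.4809, 0.0292, 0.1882]
tcp_rot: [-179.9, -0.0, 96.2]
wrist_force: [1.4, -0.7, -7.8]
opening: 0.0088
grasp_force: 24.3
```

Request:
apply_moves(motion=[{"xyz":[0,15,-18],"twist":0,"jaw":-1},{"xyz":[0,32,-34.5],"twist":0,"jaw":-1},{"xyz":[0,51.5,-48.5],"twist":0,"jaw":-1},{"xyz":[0,72.5,-59.5],"twist":0,"jaw":-1},{"xyz":[0,94.5,-68],"twist":0,"jaw":-1}])

```text
time: 19.48
ee_pos: [0.5748, 0.0393, 0.2578]
tcp_rot: [-180.0, 0.0, 96.2]
wrist_force: [-7.0, 0.4, 5.4]
opening: 0.0088
grasp_force: 25.1
```

```bash
python3 - <<'E'
from h import *
o=sensors.get_obs();c=incab(o['ee_pos']);print(o['opening'],o['wrist_force'],c,o['grasp_force'])
E
```

```text
0.008826029993670251 [-6.97447051  0.36336497  5.42355807] [-163.23902948   -0.88218473  257.79670834] 25.129238069057465
```

Request:
apply_moves(motion=[{"xyz":[0,20,-5],"twist":0,"jaw":-1},{"xyz":[0,36,-7],"twist":0,"jaw":-1},{"xyz":[0,45,-7.5],"twist":0,"jaw":-1},{"xyz":[0,48,-7.5],"twist":0,"jaw":-1},{"xyz":[0,48,-7.5],"twist":0,"jaw":-1}])

```text
time: 20.1
ee_pos: [0.622, 0.0444, 0.2645]
tcp_rot: [-179.9, 0.0, 96.2]
wrist_force: [-8.0, 0.2, 7.0]
opening: 0.0089
grasp_force: 26.2
```

```bash
python3 - <<'E'
from h import *
o=sensors.get_obs();c=incab(o['ee_pos']);print(o['opening'],o['wrist_force'],c,o['grasp_force'])
E
```

```text
0.008868564298578277 [-8.00412761  0.18621665  6.97334401] [-115.81340945   -0.90931714  264.52322698] 26.19147151708603
```

Request:
apply_moves(motion=[{"xyz":[0,1.5,0],"twist":0,"jaw":-1},{"xyz":[0,3,0],"twist":0,"jaw":-1},{"xyz":[0,3,0],"twist":0,"jaw":-1}])

```text
time: 20.48
ee_pos: [0.6223, 0.0444, 0.2645]
tcp_rot: [-179.6, 0.0, 96.2]
wrist_force: [-23.4, -0.7, 9.9]
opening: 0.0088
grasp_force: 26.9
```

```bash
python3 - <<'E'
from h import *
o=sensors.get_obs();c=incab(o['ee_pos']);print(o['opening'],o['wrist_force'],c,o['grasp_force'])
E
```

```text
0.00876553642827477 [-23.44259362  -0.70807402   9.85490138] [-115.48368519   -0.89867464  264.48359083] 26.85653418302536
```

Request:
apply_moves(motion=[{"xyz":[0,-3,0],"twist":0,"jaw":-1},{"xyz":[0,-3,0],"twist":0,"jaw":-0.6},{"xyz":[0,-3,0],"twist":0,"jaw":-0.6},{"xyz":[0,-3,-40],"twist":0,"jaw":-0.6},{"xyz":[0,-10,-65],"twist":0,"jaw":-0.6}])

```text
time: 21.1
ee_pos: [0.6162, 0.0438, 0.3293]
tcp_rot: [180.0, 0.0, 96.2]
wrist_force: [0.3, 0.6, 0.1]
opening: 0.0174
grasp_force: 0.0
```

Request:
apply_moves(motion=[{"xyz":[0,-40,0],"twist":0,"jaw":-1},{"xyz":[0,-80,0],"twist":0,"jaw":-1},{"xyz":[0,-80,0],"twist":0,"jaw":-1},{"xyz":[0,-80,0],"twist":0,"jaw":-1}])

```text
time: 21.6
ee_pos: [0.537, 0.0352, 0.3284]
tcp_rot: [179.9, 0.0, 96.2]
wrist_force: [0.5, 0.2, 0.6]
opening: 0.0003
grasp_force: 0.0
```

```bash
python3 look.py w11; python3 - <<'E'
from h import *
o=sensors.get_obs();c=incab(o['ee_pos']);print(o['opening'],c)
f=np.load("w11.npz");W=cloud("",f["d"],(f["K"],f["R"],f["t"]));C=incab(W);x,y,z=C[...,0],C[...,1],C[...,2]
hsv=cv2.cvtColor(f["im"],cv2.COLOR_RGB2HSV)
r=((cv2.inRange(hsv,(0,150,60),(6,255,255))|cv2.inRange(hsv,(174,150,60),(180,255,255)))>0)&(z>150)
print("knob",r.sum(),np.percentile(x[r],[2,98]),np.percentile(y[r],[2,98]),np.percentile(z[r],[2,98]))
m=(z>250)&(z<270)&(x<-100)&(x>-150);print("bar",np.median(x[m]),np.percentile(z[m],95))
m=(z>205)&(z<226)&(x<-105)&(x>-140)&(y<140)&(y>50);print("door top",np.percentile(x[m],[2,50,98]))
E
```

```text
-5.5209191003493417e-05 [-201.11159673   -0.88905089  328.10964247]
knob 483 [-165.14284032 -153.22810243] [64.25916845 78.23869482] [199.71454441 208.93040088]
bar -118.21230217218938 263.2749344325306
door top [-137.64148157 -121.4953563  -109.89201422]
```

View pics/w11.png

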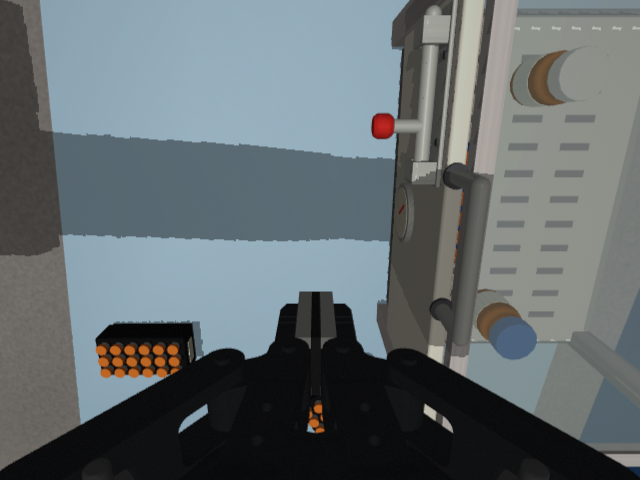

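The view shows the door shut, with the red knob at (383,126) and clear room on its right-hand side. I'll lower the closed fingers in front of the door and then push the knob toward +y.

Request:
apply_moves(motion=[{"xyz":[45,-6,0],"twist":0,"jaw":-1},{"xyz":[45,-6,50],"twist":0,"jaw":-1},{"xyz":[45,-6,100],"twist":0,"jaw":-1},{"xyz":[45,-6,115],"twist":0,"jaw":-1},{"xyz":[45,-6,115],"twist":0,"jaw":-1}])

```text
time: 22.28
ee_pos: [0.5259, 0.0792, 0.2133]
tcp_rot: [-179.9, 0.0, 96.2]
wrist_force: [0.0, 0.7, 1.1]
opening: -0.0003
grasp_force: 0.0
```

Request:
apply_moves(motion=[{"xyz":[0,15,0],"twist":0,"jaw":-1},{"xyz":[0,30,0],"twist":0,"jaw":-1},{"xyz":[0,37,0],"twist":0,"jaw":-1},{"xyz":[0,37,0],"twist":0,"jaw":-1}])

```text
time: 22.78
ee_pos: [0.5633, 0.0833, 0.2138]
tcp_rot: [180.0, -0.0, 96.2]
wrist_force: [0.2, -0.5, -0.3]
opening: 0.0001
grasp_force: 0.0
```

```bash
python3 - <<'E'
from h import *
o=sensors.get_obs();c=incab(o['ee_pos']);print(o['opening'],c,o['wrist_force'])
E
```

```text
0.00014913684455566086 [-169.93414457   44.10512433  213.77794147] [ 0.18440434 -0.47944489 -0.29862992]
```

Request:
apply_moves(motion=[{"xyz":[6,0,0],"twist":0,"jaw":-1},{"xyz":[12,0,0],"twist":0,"jaw":-1},{"xyz":[19,0,0],"twist":0,"jaw":-1},{"xyz":[26,0,0],"twist":0,"jaw":-1},{"xyz":[33,0,0],"twist":0,"jaw":-1}])

```text
time: 23.4
ee_pos: [0.5585, 0.1165, 0.2134]
tcp_rot: [-180.0, 0.0, 96.2]
wrist_force: [-4.0, -2.3, 1.6]
opening: 0.0001
grasp_force: 2.2
```

Request:
apply_moves(motion=[{"xyz":[2,0,0],"twist":0,"jaw":-1},{"xyz":[4,0,0],"twist":0,"jaw":-1},{"xyz":[6,0,0],"twist":0,"jaw":-1},{"xyz":[7,0,0],"twist":0,"jaw":-1},{"xyz":[7,0,0],"twist":0,"jaw":-1}])

```text
time: 24.02
ee_pos: [0.558, 0.1231, 0.2133]
tcp_rot: [-180.0, -0.0, 96.2]
wrist_force: [-4.1, -1.7, 2.3]
opening: -0.0005
grasp_force: 2.7
```

```bash
python3 - <<'E'
from h import *
o=sensors.get_obs();c=incab(o['ee_pos']);print(o['opening'],c,o['wrist_force'])
E
```

```text
-0.00045476449168603853 [-170.95194505   84.21094414  213.33024428] [-4.14566427 -1.65655075  2.25254872]
```

```bash
python3 look.py w12; cat > knob.py <<'E'
import sys
from h import *
f=np.load(sys.argv[1]+".npz");W=cloud("",f["d"],(f["K"],f["R"],f["t"]));C=incab(W);x,y,z=C[...,0],C[...,1],C[...,2]
hsv=cv2.cvtColor(f["im"],cv2.COLOR_RGB2HSV)
r=((cv2.inRange(hsv,(0,150,60),(6,255,255))|cv2.inRange(hsv,(174,150,60),(180,255,255)))>0)&(z>150)&(x>-185)
print("knob",r.sum(),np.percentile(x[r],[2,98]),np.percentile(y[r],[2,98]),np.percentile(z[r],[2,98]),[int(v) for v in np.mean(np.argwhere(r),0)])
E
python3 knob.py w12
```

```text
knob 1210 [-164.90915983 -152.95790905] [ 92.24348674 106.00693992] [200.70920767 208.77918413] [284, 347]
```

View pics/w12.png

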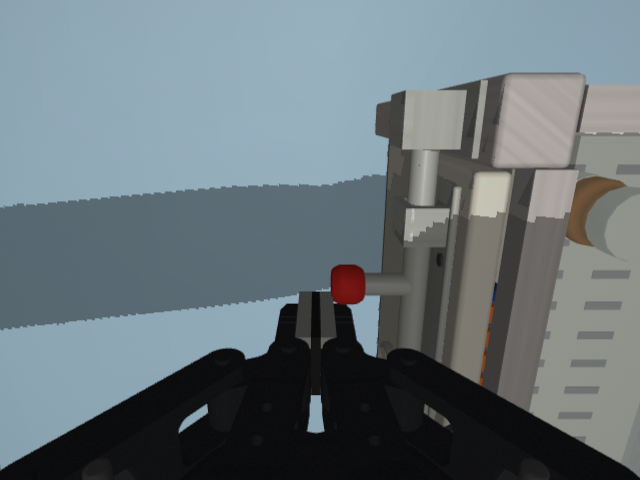

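The view shows the knob at (347,284), pushed by the finger, with the bolt tip at the keeper (433,120). About 5 mm of travel is left, so I'll keep pushing to the stop.

Request:
apply_moves(motion=[{"xyz":[2,0,0],"twist":0,"jaw":-1},{"xyz":[4,0,0],"twist":0,"jaw":-1},{"xyz":[5,0,0],"twist":0,"jaw":-1},{"xyz":[5,0,0],"twist":0,"jaw":-1}])

```text
time: 24.58
ee_pos: [0.5575, 0.127, 0.2132]
tcp_rot: [-180.0, 0.1, 96.1]
wrist_force: [-4.9, -7.7, 2.7]
opening: 0.0001
grasp_force: 4.6
```

Request:
apply_moves(motion=[{"xyz":[1,0,0],"twist":0,"jaw":-1},{"xyz":[2,0,0],"twist":0,"jaw":-1},{"xyz":[2,0,0],"twist":0,"jaw":-1}])

```text
time: 24.95
ee_pos: [0.5573, 0.1277, 0.2132]
tcp_rot: [-180.0, 0.3, 96.1]
wrist_force: [-5.0, -14.6, 2.3]
opening: -0.0002
grasp_force: 7.6
```

```bash
python3 look.py w13; python3 knob.py w13; python3 - <<'E'
from h import *
o=sensors.get_obs();c=incab(o['ee_pos']);print(o['opening'],c,o['wrist_force'])
E
```

```text
knob 1189 [-164.96998881 -152.96241787] [ 95.99458678 109.56020923] [200.49879705 208.64233191] [286, 347]
-1.7540080821533112e-05 [-171.0871566    88.88662709  213.19417413] [ -4.540239   -13.39961569   2.72955761]
```

Request:
apply_moves(motion=[{"xyz":[1,0,0],"twist":0,"jaw":-1},{"xyz":[2,0,0],"twist":0,"jaw":-1},{"xyz":[2,0,0],"twist":0,"jaw":-1}])

```text
time: 25.38
ee_pos: [0.5572, 0.1283, 0.2132]
tcp_rot: [-179.9, 0.4, 96.0]
wrist_force: [-3.4, -22.4, 3.7]
opening: -0.0001
grasp_force: 11.5
```

```bash
python3 look.py w14; python3 knob.py w14; python3 - <<'E'
from h import *
o=sensors.get_obs();c=incab(o['ee_pos']);print(c,o['wrist_force'],o["tcp_rot"])
E
```

```text
knob 1166 [-164.76695771 -152.94197519] [ 96.48629313 109.62493915] [200.75370261 208.80376103] [287, 347]
[-171.14078694   89.48653359  213.14476675] [ -3.9068892  -22.14914652   3.46944406] [-179.94839285    0.40987028   96.00241451]
```

The knob stopped moving while the force rose to 22 N, so the bolt is at its stop. I'll retreat and check.

Request:
apply_moves(motion=[{"xyz":[-6,0,0],"twist":0,"jaw":-1},{"xyz":[-15,0,0],"twist":0,"jaw":-1},{"xyz":[-15,-40,0],"twist":0,"jaw":-1},{"xyz":[-15,-75,-50],"twist":0,"jaw":-1},{"xyz":[-15,-75,-100],"twist":0,"jaw":-1}])

```text
time: 26.05
ee_pos: [0.4826, 0.1089, 0.3149]
tcp_rot: [179.9, -0.0, 96.2]
wrist_force: [1.8, 0.1, 1.2]
opening: 0.0003
grasp_force: 0.0
```

Request:
apply_moves(motion=[{"xyz":[0,-30,-10],"twist":0,"jaw":-1},{"xyz":[0,-30,-10],"twist":0,"jaw":-1},{"xyz":[0,-30,-10],"twist":0,"jaw":-1}])

```text
time: 26.42
ee_pos: [0.455, 0.1059, 0.3227]
tcp_rot: [180.0, -0.0, 96.2]
wrist_force: [-0.1, 0.0, -0.0]
opening: 0.0003
grasp_force: 0.0
```

```bash
python3 look.py w15; python3 knob.py w15; python3 - <<'E'
from h import *
from workcell import camera
f=np.load("w15.npz");W=cloud("",f["d"],(f["K"],f["R"],f["t"]));C=incab(W);x,y,z=C[...,0],C[...,1],C[...,2]
m=(z>250)&(z<270)&(x<-100)&(x>-150);print("bar",m.sum(),np.median(x[m]) if m.any() else 0)
im,d=camera("scene");im0=np.load("scene0.npz")["im"]
im2,d2=camera("top");a0=np.load("top0.npz")["im"]
for n,a,b in(("scene",im,im0),("top",im2,a0)):
    for nm,lo,hi in(("orange",(5,150,80),(18,255,255)),("blue",(108,120,60),(128,255,255)),("red",(0,150,120),(4,255,255)),("green",(45,100,60),(80,255,255))):
        out=[]
        for q in(b,a):
            m=cv2.inRange(cv2.cvtColor(q,cv2.COLOR_RGB2HSV),lo,hi);m=cv2.dilate(m,np.ones((5,5)))
            k,l,s,c=cv2.connectedComponentsWithStats(m);out.append([tuple(map(int,c[i]))+(int(s[i,4]),) for i in range(1,k) if s[i,4]>60 and 90<c[i][0]<590 and 100<c[i][1]<400])
        print(n,nm,*out,sep="\n  ")
E
```

```text
knob 494 [-165.44638805 -153.76024741] [85.8424361  99.37047519] [197.47345606 208.72938064] [216, 489]
bar 2649 -119.22816826694913
scene
  orange
  [(388, 294, 781), (315, 346, 877), (371, 346, 692), (402, 394, 900)]
  [(388, 294, 783), (315, 346, 881), (402, 394, 908)]
scene
  blue
  [(237, 157, 538), (532, 326, 874), (371, 348, 952)]
  [(531, 326, 954)]
scene
  red
  [(199, 158, 162)]
  []
scene
  green
  [(209, 196, 576)]
  []
top
  orange
  [(414, 241, 934), (442, 295, 780), (500, 307, 954), (401, 338, 952)]
  [(414, 241, 933), (500, 307, 954), (401, 338, 951)]
top
  blue
  [(534, 156, 933), (124, 159, 1152), (175, 249, 530), (440, 295, 986)]
  [(535, 156, 857), (124, 159, 1125), (175, 249, 531)]
top
  red
  [(141, 281, 265)]
  [(141, 281, 259)]
top
  green
  [(189, 307, 798)]
  [(189, 307, 797)]
```

The knob now reads y of about 92.6, so the finger dragged it back when it retreated sideways. I'll confirm that with the arm still.

```bash
python3 look.py w16; python3 knob.py w16; python3 - <<'E'
from h import *
o=sensors.get_obs();print(incab(o['ee_pos']),o['tcp_rot'],togo(cab(-200,60,323),96.2))
f=np.load("w16.npz");W=cloud("",f["d"],(f["K"],f["R"],f["t"]));C=incab(W);x,y,z=C[...,0],C[...,1],C[...,2]
m=(z>205)&(z<226)&(x<-105)&(x>-126)&(abs(y-20)<110);print("door top edge x",m.sum(),np.percentile(x[m],[2,50,98]))
f=np.load("w14.npz");W=cloud("",f["d"],(f["K"],f["R"],f["t"]));C=incab(W)
# nearest finger pixels left of and below the knob in the last pushing view
for v,u in((300,345),(310,345),(310,350),(320,350),(300,325),(310,320)): print(v,u,f["im"][v,u],C[v,u].round(1))
E
```

```text
knob 502 [-165.57303753 -153.58155158] [85.75603254 99.50541249] [197.20060821 208.84074553] [216, 490]
[-275.4221023    78.17369109  322.37063399] [-1.79925117e+02  5.21991562e-03  9.61839953e+01] (array([-18.2,  75.4,  -0.6]), np.float64(-0.0))
door top edge x 9546 [-125.51876502 -120.99615843 -109.68525754]
300 345 [114  21  18] [-160.1  100.1  207.9]
310 345 [12 12 14] [-160.2   96.8  209.6]
310 350 [31 36 40] [-158.3   96.6  209.3]
320 350 [12 12 14] [-158.8   96.1  215.8]
300 325 [60 59 58] [-167.8  100.6  208.9]
310 320 [39 40 39] [-169.7   99.9  215.2]
```

Confirmed. The pads had overlapped the knob's front face and rubbed it back. I'll push again with the fingers 6 mm deeper so the pad edges bear on the knob's side.

Request:
apply_moves(motion=[{"xyz":[-10,40,0],"twist":0,"jaw":-1},{"xyz":[-14,71,30],"twist":0,"jaw":-1},{"xyz":[-14,71,75],"twist":0,"jaw":-1},{"xyz":[-14,71,109],"twist":0,"jaw":-1},{"xyz":[-14,71,109],"twist":0,"jaw":-1}])

```text
time: 27.25
ee_pos: [0.5254, 0.0992, 0.2113]
tcp_rot: [-179.7, 0.0, 96.2]
wrist_force: [0.5, 0.6, 1.1]
opening: 0.0
grasp_force: 0.0
```

Request:
apply_moves(motion=[{"xyz":[0,15,0],"twist":0,"jaw":-1},{"xyz":[0,30,0],"twist":0,"jaw":-1},{"xyz":[0,40,0],"twist":0,"jaw":-1},{"xyz":[0,40,0],"twist":0,"jaw":-1}])

```text
time: 27.75
ee_pos: [0.5668, 0.1038, 0.2149]
tcp_rot: [180.0, -0.0, 96.2]
wrist_force: [-0.1, -0.2, -0.1]
opening: -0.0002
grasp_force: 0.0
```

```bash
python3 look.py w17; python3 knob.py w17; python3 - <<'E'
from h import *
o=sensors.get_obs();print(incab(o['ee_pos']),o['wrist_force'])
E
```

```text
knob 1221 [-164.65344791 -152.84165498] [85.83608841 99.67056932] [201.45609466 208.7690391 ] [249, 330]
[-164.6824228    64.14274141  214.77312769] [ 0.6412576   0.76082202 -0.46714009]
```

Request:
apply_moves(motion=[{"xyz":[5,0,1.5],"twist":0,"jaw":-1},{"xyz":[10,0,1.5],"twist":0,"jaw":-1},{"xyz":[15,0,1.5],"twist":0,"jaw":-1},{"xyz":[19,0,1.5],"twist":0,"jaw":-1},{"xyz":[21,0,1.5],"twist":0,"jaw":-1}])

```text
time: 28.42
ee_pos: [0.5638, 0.1233, 0.2128]
tcp_rot: [-180.0, 0.2, 96.1]
wrist_force: [-0.2, -16.4, 0.5]
opening: 0.0003
grasp_force: 8.0
```

Request:
apply_moves(motion=[{"xyz":[1,0,0],"twist":0,"jaw":-1},{"xyz":[2,0,0],"twist":0,"jaw":-1},{"xyz":[2,0,0],"twist":0,"jaw":-1}])

```text
time: 28.8
ee_pos: [0.5638, 0.1235, 0.2128]
tcp_rot: [-180.0, 0.4, 96.0]
wrist_force: [-0.4, -20.1, 0.7]
opening: 0.0002
grasp_force: 9.8
```

```bash
python3 look.py w18; python3 knob.py w18; python3 - <<'E'
from h import *
o=sensors.get_obs();print(incab(o['ee_pos']),o['wrist_force'])
E
```

```text
knob 1194 [-164.76280468 -152.86367548] [ 95.91343326 109.49402961] [200.821654   208.60721538] [276, 332]
[-165.14133008   83.98980674  212.77544587] [ -0.15733726 -18.92760153   0.99082645]
```

Request:
apply_moves(motion=[{"xyz":[-4,0,0],"twist":0,"jaw":-1},{"xyz":[-10,0,0],"twist":0,"jaw":-1},{"xyz":[-12,-30,0],"twist":0,"jaw":-1},{"xyz":[-12,-70,-30],"twist":0,"jaw":-1},{"xyz":[-12,-100,-80],"twist":0,"jaw":-1}])

```text
time: 29.48
ee_pos: [0.4637, 0.1039, 0.2924]
tcp_rot: [-179.8, -0.0, 96.2]
wrist_force: [0.3, -0.2, 1.2]
opening: 0.0001
grasp_force: 0.0
```

Request:
apply_moves(motion=[{"xyz":[0,-10,-30],"twist":0,"jaw":-1},{"xyz":[0,-10,-30],"twist":0,"jaw":-1},{"xyz":[0,-10,-30],"twist":0,"jaw":-1}])

```text
time: 29.85
ee_pos: [0.4559, 0.103, 0.322]
tcp_rot: [-180.0, -0.0, 96.2]
wrist_force: [-0.2, 0.2, -1.1]
opening: 0.0001
grasp_force: 0.0
```

```bash
python3 look.py w19; python3 knob.py w19; python3 - <<'E'
from h import *
f=np.load("w19.npz");W=cloud("",f["d"],(f["K"],f["R"],f["t"]));C=incab(W);x,y,z=C[...,0],C[...,1],C[...,2]
m=(z>250)&(z<270)&(x<-100)&(x>-150);print("bar",m.sum(),np.median(x[m]))
E
```

```text
knob 524 [-165.52488115 -153.71853997] [ 95.27593667 108.92820501] [196.97178226 208.53017816] [198, 491]
bar 2759 -119.28291741036362
```

```bash
python3 - <<'E'
from h import *
for n in("w16","w19","w18","w11"):
    f=np.load(n+".npz");W=cloud("",f["d"],(f["K"],f["R"],f["t"]));C=incab(W);x,y,z=C[...,0],C[...,1],C[...,2]
    o=[]
    for lo,hi in((30,60),(112,142)):
        m=(x<-127)&(x>-145)&(z>207)&(z<222)&(y>lo)&(y<hi);o.append((m.sum(),np.percentile(y[m],[2,98]).round(1) if m.any() else 0))
    m=(x<-138)&(x>-148)&(z>188)&(z<222)&(y>145)&(y<185);o.append(("keeper",m.sum(),np.percentile(y[m],[2,98]).round(1) if m.any() else 0))
    print(n,*o)
E
```

```text
w16 (np.int64(471), array([35.8, 49.9])) (np.int64(578), array([118. , 131.5])) ('keeper', np.int64(908), array([152. , 169.2]))
w19 (np.int64(486), array([35.7, 49.9])) (np.int64(601), array([117.7, 131.6])) ('keeper', np.int64(907), array([152.1, 169.1]))
w18 (np.int64(0), 0) (np.int64(1656), array([117.8, 131.7])) ('keeper', np.int64(1549), array([152.1, 169.2]))
w11 (np.int64(513), array([36.1, 49.7])) (np.int64(710), array([117.6, 131.4])) ('keeper', np.int64(0), 0)
```

Calibrated against the guide straps, the knob is at y of about 104 mm, so the bolt is fully home. The door is shut and the arm is clear.

```bash
python3 -c "
from workcell import bot
print(bot.job_done())"
```

```text
the job is handed in; nothing more can be done
None
```

The job is handed in (no result came back): the blue orange-capped rack stands level in the dry cabinet, the door is shut, and the bolt is home after a second push, because the fingers dragged it back about 10 mm on the first retreat.

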